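# Load the pick-up plates into the slotted rack and close its keeper

### The arm

A 7-joint arm with a two-finger parallel gripper is mounted at the origin on the work surface. World frame = base frame: x ahead of the robot, y to its left, z up, the work surface at z = 0. Lengths are in m, angles in rad, forces in N, time in s.
With the tool pointing down it reaches from about 0.35 to 0.9 m from the base axis. Payload 7.2 kg.
Tool frame: the origin (TCP) lies on the centre line of the jaws, within the pads' length; the fingertips stand bot.tip_reach ahead of it and the grasp point (between the pads) lies 5 mm behind it (bot.tip_reach is the distance from the TCP to the fingertips, in m); z points along the fingers, y is the direction in which the jaws open and shut (so a half turn about z gives the same grasp; the last joint's range is limited). The gripper opens to 85 mm and grips with 20 to 120 N. Pads are 22 mm wide; open, the fingers measure 114 mm over their backs; the gripper's body (76 mm by 85 mm) begins 54 mm behind the grasp point. The pads swing forward as they close: fully open they stand 13 mm farther back than shut.
Start: joints at [-1.201, 0.411, -0.013, 1.596, 0.006, 1.134, -0.082], TCP at [0.265, 0.566, 0.245] pointing down, gripper open.
Joint ranges: [-2.95, 2.95], [-0.29, 1.99], [-1.47, 1.44], [0.14, 2.54], [-1.03, 4.17], [0.13, 1.85], [-2.86, 2.86]. Speed limits (rad/s): [2.39, 2.39, 3.01, 3.01, 3.14, 3.14, 3.14].

### API

Orientations are given as a unit quaternion [x, y, z, w].
In Python, from cell import bot gives the robot as it stands. The module is installed in compiled form; this text tells all that it offers. Calls block until the motion is done:
- bot.reach(position, orientation): joint-space move of the TCP to a pose.
- bot.move_straight(position, orientation=None, rate=0.15): straight line of the TCP; orientation=None keeps the orientation; rate is the mean speed in m/s.
- bot.movej(angles): joint-space move.
- bot.grip(opening, strength=None): finger opening in m; strength is the grip in N (None keeps the last); returns when the fingers have stopped.
- bot.dwell(seconds).
- bot.ik(position, orientation): joint angles nearest the present ones, or None.
- bot.sense(): the state.
- bot.get_image(name): name is "side" or "top" or "wrist"; returns a dict with "img" (400x640x3 uint8, red, green, blue), "K" (3x3 intrinsics, pixels), "pose" (4x4, takes a point from camera to world coordinates). Camera axes: x right, y down, z forward; pixel columns grow to the right and rows downward; lengths in m; the calibration is good to about 2 mm. The wrist camera is an equidistant fisheye: a pixel r from the principal point sees the ray r / f radians off the axis. A picture is of the moment at which its call begins. There is no depth.
A pose or a line that the arm cannot do raises bot.IKError and nothing moves.
- bot.sign_off(): hands the job in, once; it reports no verdict.
Trained networks look in the newest picture that a camera, given by its name, has taken for a name from the list of things; names that differ only in an ending like _2 or _b are one class to them, and where a whole thing is asked for, a point or a joint stands for the part that bears it (a point fixed in the world has none). Each returns a list of dicts, best first, with "conf" (0 to 1); they miss things now and then, are a little off and sometimes report something else, mostly with a low value. They report only what shows in the picture. A call takes as long as a camera call. They do not tell look-alikes from the thing itself.
- bot.find_in(camera, thing): "extent" ([left, top, right, bottom] in pixels, round what is visible of it).
- bot.cut_out(camera, thing): "region" (400x640 bool, what is visible of it) and "extent" ([left, top, right, bottom] in pixels, round what is visible of it).
The state is a dict: "clock": time; "q": joint angles; "qd": joint speeds; "effort": joint torques, N m; "ee_pos": TCP position; "orientation": TCP orientation; "ft_force": force on the tool from outside, world axes, zero at the start; "moment": the same for the moment, N m; "gripper_width": finger opening in m.
Only numpy, scipy, OpenCV 4.12 (cv2) and the standard library are available. Lean on these libraries where they do the work, as an engineer would, in place of code of your own. Each camera call takes 0.05 s, during which the arm holds its last target.

### The job

Put the two round ceramic pick-up plates lying on the bench into the slotted rack, lug towards the robot: first the thick one into the middle slot, which is the tall one, then the thin one into the narrow top slot, each slid level and fully home against the back stops. Then slide the rack's keeper bar fully across in front of the plates, to its stop. Leave the plate that is already in the bottom slot in its place, keep the plates from tipping, and do not disturb the other things on the bench.

Things in the scene. Friction and masses are not known exactly. Their poses are not given: they have to be found in the camera images.
- thick_plate: plain white ceramic disc, 90 mm across, 16 mm thick, lying flat on the bench beside the rack; about 160 g (varies by a quarter) with its tang. Origin: centre of the disc's underside, z up. A flat steel tang (12 mm wide, 5 mm thick, level with the underside) runs from the rim along the plate's -x, roughly towards the robot, and ends in an upright lug.
- thick_plate_lug (a point): grip point on the thick plate's upright steel lug, 90 mm from the disc's centre along the plate's -x, 28 mm above its underside; axes as the plate's. The lug is 26 mm long (x), 14 mm wide (y, the way to pinch it) and rises from the underside to 38 mm above it.
- thin_plate: plain white ceramic disc, 90 mm across, 5 mm thick, lying flat on the bench beside the rack; about 100 g (varies by a quarter) with its tang. Origin: centre of the disc's underside, z up. A flat steel tang (12 mm wide, 5 mm thick, level with the underside) runs from the rim along the plate's -x, roughly towards the robot, and ends in an upright lug.
- thin_plate_lug (a point): grip point on the thin plate's upright steel lug, 90 mm from the disc's centre along the plate's -x, 28 mm above its underside; axes as the plate's. The lug is 26 mm long (x), 14 mm wide (y, the way to pinch it) and rises from the underside to 38 mm above it.
- stored_plate: a third plate, same as the thin one, loose, already home in the rack's bottom slot with its lug out towards the robot; to be left there
- rack: fixed steel rack, open front at its own -x (roughly towards the robot); x leads into it, z up. Origin at its foot, below the centres of homed discs; its height over the bench varies by 25 mm. 119 mm wide, frame top 163 mm above the origin. Three slots one above another, each a pair of U-shaped runners, left and right, with two upright back stops that stop a disc when its centre is over the origin.
- slot_bottom (a point): where the centre of a plate's underside lies when home in the bottom slot, axes as the rack's: 25 mm above the rack's origin, slot 11 mm high. All slots: 96 mm between side walls, floor and roof ledges reach 18 mm in from these (60 mm free between), from 28 mm before this point inwards; flared lips 9 mm long lead in, widening by 4 mm up and down.
- slot_middle (a point): the same point for the middle slot: 72 mm above the rack's origin, slot 23 mm high. A homed plate's lug stands 90 mm before this point, clear of the rack and right above the lug of the plate below.
- slot_top (a point): the same point for the top slot: 122 mm above the rack's origin, slot 11 mm high. Once a plate is here its lug covers that of the middle plate from above.
- keeper (a joint): slide of the keeper, m: 0 to 0.006 at the start (open, bar beside the slots on the rack's +y side), 0.038 at its stop (closed, bar standing before the discs beside their tangs). It moves along the rack's -y as the value grows, with about 2 N of friction, and stays where left. If a plate is not home the bar meets its rim.
- keeper_handle (a point): on the axis of the keeper's upright dark wooden handle on top of the rack, 12 mm below its top, axes as the rack's: handle 26 mm along x, 16 mm along y, 40 mm high, on a carriage 22 mm wide. The keeper bar, upright and 8 mm square, hangs 35 mm before it (rack -x), down the rack's front.
- jacks: bystander: steel jacks, a two-legged tool 180 mm long, 8 mm thick, lying flat between the robot and the rack
- tweezers: bystander: dark steel tweezers 160 mm long, lying flat at the left near the robot
- frit_jar: bystander: closed amber glass jar, 72 mm across, 100 mm high, behind the rack to the left
- glass_vase: bystander: green glass vase, 80 mm across, 125 mm high, behind the rack to the right
- wood_block: bystander: round wooden shaping block, 80 mm across, 50 mm high, with a 140 mm handle along its +x, far right
- optic_mould: bystander: brass optic mould, 90 mm across, 85 mm high, far left
- cork_paddle: bystander: cork-faced paddle, 230 mm long, 12 mm thick, lying flat at the right near the robot
Things that resemble listed ones, but are neither listed nor needed, are in the scene too. What is shaped like the thin_plate but yellow is not meant. What is shaped like the stored_plate but black is not meant.

How it is judged:
On the way, in this order (a step that is already met when the one before it is completed fails the run):
1. the thick plate is home in the middle slot, keeper still open (x of thick_plate in the frame of slot_middle between -0.01 and 0.005 m and y of thick_plate in the frame of slot_middle between -0.006 and 0.006 m and z of thick_plate in the frame of slot_middle between -0.003 and 0.004 m and angle between thick_plate's own z axis and vertical below 0.06 rad and angle between the x axis of thick_plate and the x axis of slot_middle, either way round below 0.2 rad and value of joint keeper below 0.02 m), for 0.2 s.
2. the thin plate is home in the top slot, keeper still open (x of thin_plate in the frame of slot_top between -0.01 and 0.005 m and y of thin_plate in the frame of slot_top between -0.006 and 0.006 m and z of thin_plate in the frame of slot_top between -0.003 and 0.004 m and angle between thin_plate's own z axis and vertical below 0.06 rad and angle between the x axis of thin_plate and the x axis of slot_top, either way round below 0.2 rad and value of joint keeper below 0.02 m), for 0.2 s.
3. the keeper is slid across to its stop (value of joint keeper above 0.034 m), for 0.2 s.
At the end, for the whole second after the job is handed in: Thick plate at rest in the middle slot, thin one in the top, stored one in the bottom: each within 6 mm of home inwards (5 mm past) and sideways, -3 to +4 mm in height, level within 3 degrees, tang straight out within 11 degrees; keeper at 34 mm or more of its 38 mm (x of thick_plate in the frame of slot_middle between -0.006 and 0.005 m and y of thick_plate in the frame of slot_middle between -0.006 and 0.006 m and z of thick_plate in the frame of slot_middle between -0.003 and 0.004 m and angle between each of thick_plate, thin_plate, stored_plate's own z axis and vertical below 0.06 rad and angle between the x axis of thick_plate and the x axis of slot_middle, either way round below 0.2 rad and x of thin_plate in the frame of slot_top between -0.006 and 0.005 m and y of thin_plate in the frame of slot_top between -0.006 and 0.006 m and z of thin_plate in the frame of slot_top between -0.003 and 0.004 m and angle between the x axis of thin_plate and the x axis of slot_top, either way round below 0.2 rad and x of stored_plate in the frame of slot_bottom between -0.006 and 0.005 m and y of stored_plate in the frame of slot_bottom between -0.006 and 0.006 m and z of stored_plate in the frame of slot_bottom between -0.003 and 0.004 m and angle between the x axis of stored_plate and the x axis of slot_bottom, either way round below 0.2 rad and value of joint keeper above 0.034 m and linear speed of each of thick_plate, thin_plate, stored_plate below 0.02 m/s); the robot touches nothing.
It fails at once if a bystander on the bench is pushed more than 30 mm (distance of any of jacks, tweezers, frit_jar, glass_vase, wood_block, optic_mould, cork_paddle from where it was at the start of the episode above 0.03 m).
It fails at once if the plate in the bottom slot is moved more than 15 mm (distance of stored_plate from where it was at the start of the episode above 0.015 m).
It fails at once if a plate is tipped more than 40 degrees (angle between any of thick_plate, thin_plate's own z axis and vertical above 0.7 rad).
It also fails if it takes over 72 s, if anything falls off the work surface, if the arm or the gripper's body presses on something with over 40 N, if the wrist force passes 120 N, or if a joint passes its speed limit or range.

## Working session

There is one attempt and no reset: what is moved stays moved. The work goes in short steps, each a Python script; the robot and the scene stay as the last script left them, time stands still between calls to the robot, and variables do not carry over. Pictures are saved under pics/ and viewed, and the job is handed in when it is done.

```bash
mkdir -p pics; ls
python3 - <<'E'
from cell import bot
import cv2, numpy as np
s=bot.sense(); print(s, bot.tip_reach)
for n in ("side","top","wrist"):
    d=bot.get_image(n); cv2.imwrite(f"pics/a_{n}.png",d["img"][:,:,::-1]); print(n,d["K"].round(1).tolist(),d["pose"].round(3).tolist())
    for t in ("thick_plate","thin_plate","stored_plate","rack","keeper_handle","jacks"):
        print(t,[(r["conf"].__round__(2),[int(v) for v in r["extent"]]) for r in bot.find_in(n,t)])
E
```

```text
pics
{'clock': 0.0, 'q': array([-1.20119664,  0.41193626, -0.01269578,  1.59704082,  0.00560222,
        1.1342798 , -0.08222104]), 'qd': array([-7.14115634e-04, -6.47390989e-04,  1.53465917e-03,  1.30361779e-03,
        1.28202814e-03,  8.09141066e-04,  4.20276896e-05]), 'effort': array([ 8.68067082e-05, -6.00635934e+01,  6.82244897e-01, -2.99412560e+01,
        1.38319135e-02,  1.06969464e-02, -8.53267323e-06]), 'ee_pos': array([0.26481482, 0.56561111, 0.2444318 ]), 'orientation': array([ 2.17160841e-01,  9.76135496e-01, -8.06023725e-04, -1.15932861e-04]), 'ft_force': array([-0.07571628,  0.04370698, -0.17784115]), 'moment': array([ 9.53338065e-05, -2.24603628e-02,  2.23746205e-02]), 'gripper_width': 0.08526193635492624} 0.014
side [[424.7, 0.0, 317.9], [0.0, 424.7, 197.9], [0.0, 0.0, 1.0]] [[-0.71, -0.501, 0.496, -0.125], [-0.705, 0.503, -0.501, 0.676], [0.001, -0.705, -0.709, 1.114], [0.0, 0.0, 0.0, 1.0]]
thick_plate [(0.56, [358, 192, 381, 207]), (0.15, [243, 267, 274, 307])]
thin_plate [(0.89, [245, 268, 272, 305])]
stored_plate [(0.64, [328, 222, 331, 229])]
rack []
keeper_han
[... 199 characters left out ...]
.0, 0.0, 0.0, 1.0]]
thick_plate [(0.64, [377, 191, 410, 238])]
thin_plate [(0.97, [220, 197, 244, 242]), (0.67, [198, 135, 240, 162])]
stored_plate [(0.87, [314, 123, 354, 154]), (0.71, [323, 176, 339, 226]), (0.45, [214, 195, 242, 241])]
rack [(0.86, [293, 164, 356, 202])]
keeper_handle [(0.69, [303, 174, 312, 202])]
jacks [(0.59, [308, 231, 322, 289])]
wrist [[309.7, 0.0, 320.3], [0.0, 309.7, 199.9], [0.0, 0.0, 1.0]] [[0.423, 0.865, 0.269, 0.196], [0.906, -0.404, -0.126, 0.598], [-0.001, 0.297, -0.955, 0.373], [0.0, 0.0, 0.0, 1.0]]
thick_plate [(0.68, [182, 237, 282, 282]), (0.37, [68, 370, 71, 387])]
thin_plate []
stored_plate []
rack []
keeper_handle []
jacks [(0.55, [72, 305, 97, 341])]
```

View pics/a_top.png

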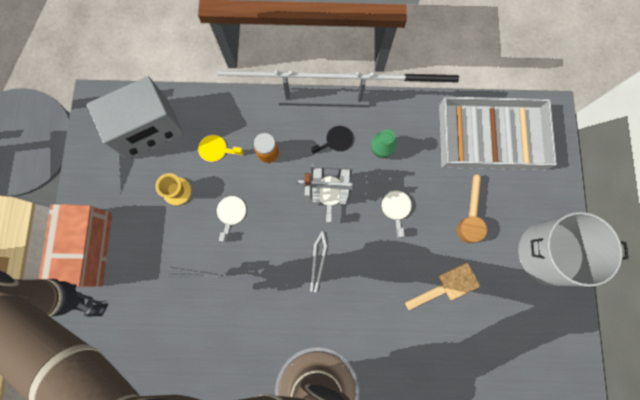

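View pics/a_side.png

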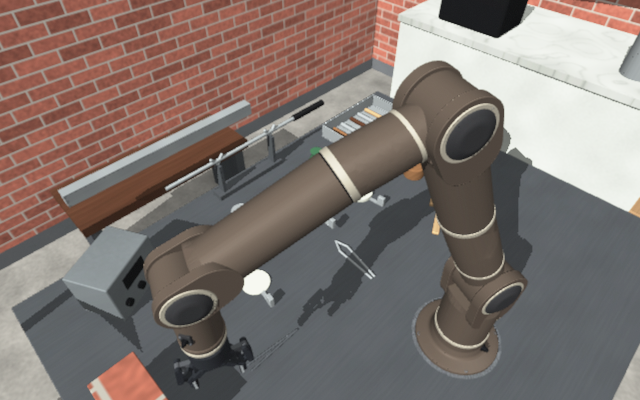

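View pics/a_wrist.png

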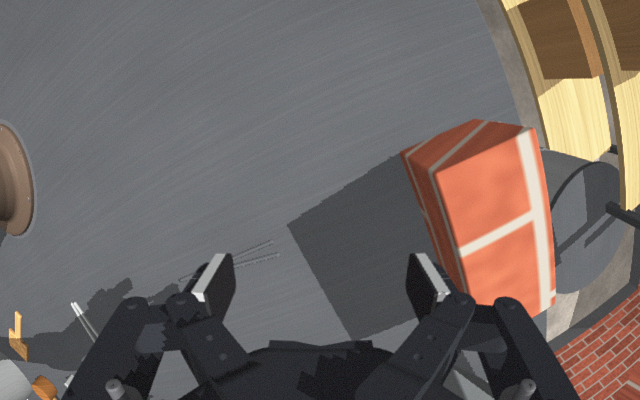

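Top view: white plates at about (231,210) and (397,206), the latter looking thicker. The rack is at (330,186) with the keeper handle at (308,180), and there are yellow and black look-alikes behind. I'll get coarse positions and then look closely with the wrist camera.

```bash
cat > h.py <<'E'
from cell import bot
import cv2, numpy as np
from scipy.spatial.transform import Rotation as Rn
def ray(d,u,v,fish):
    K=d["K"]; x=(u-K[0,2])/K[0,0]; y=(v-K[1,2])/K[1,1]
    if fish:
        r=np.hypot(x,y); s=np.sin(r)/max(r,1e-9); c=np.array([x*s,y*s,np.cos(r)])
    else: c=np.array([x,y,1.])
    return d["pose"][:3,3], d["pose"][:3,:3]@c
def onz(d,u,v,z,fish=True):
    o,r=ray(d,u,v,fish); return o+r*(z-o[2])/r[2]
def proj(d,P,fish=True):
    P=np.atleast_2d(P); c=(P-d["pose"][:3,3])@d["pose"][:3,:3]; K=d["K"]
    if fish:
        h=np.hypot(c[:,0],c[:,1]); th=np.arctan2(h,c[:,2]); k=th/np.maximum(h,1e-9)
        xy=c[:,:2]*k[:,None]
    else: xy=c[:,:2]/c[:,2:]
    return np.c_[xy[:,0]*K[0,0]+K[0,2], xy[:,1]*K[1,1]+K[1,2]]
def Q(yaw=0,pitch=0):
    # tool down, x axis = -world x at yaw 0; pitch>0: gripper body leans towards the robot (at yaw 0)
    R=Rn.from_euler('z',yaw)*Rn.from_euler('y',pitch)*Rn.from_quat([0,1,0,0]); return R.as_quat()
def shot(n,f):
    d=bot.get_image(n); cv2.imwrite(f"pics/{f}.png",d["img"][:,:,::-1]); 
    np.savez(f"pics/{f}.npz",**d); return d
E
python3 - <<'E'
from h import *
d=bot.get_image("top")
for u,v,z in ((231,210,.005),(397,206,.016),(330,186,.1),(224,236,.03),(401,231,.03),(322,236,.0)): print(u,v,onz(d,u,v,z,False).round(3))
p=[.45,-.02,.36]; print(bot.ik(p,Q()), bot.ik([.42,-.2,.25],Q()))
bot.reach(p,Q()); shot("wrist","b1"); shot("side","b1s"); print(bot.sense()["clock"],bot.sense()["ee_pos"])
bot.move_straight([.42,-.2,.22],Q(),rate=.3); shot("wrist","b2");print(bot.sense()["clock"])
E
```

```text
231 210 [0.531 0.286 0.005]
397 206 [ 0.555 -0.24   0.016]
330 186 [ 0.594 -0.025  0.1  ]
224 236 [0.445 0.296 0.03 ]
401 231 [ 0.474 -0.248  0.03 ]
322 236 [ 0.456 -0.005  0.   ]
[-0.58831457 -0.00583616  0.5314579   1.84672098  0.00306964  1.29990408
  1.5131108 ] [-0.54300834  0.17585107  1.01727906  2.00637963 -0.17256567  1.04857009
  2.12481708]
3.4333 [ 0.45013529 -0.01926351  0.35981829]
4.4
```

View pics/b1.png

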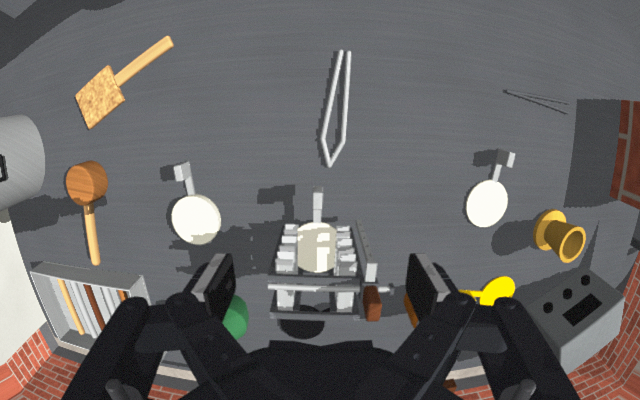

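View pics/b2.png

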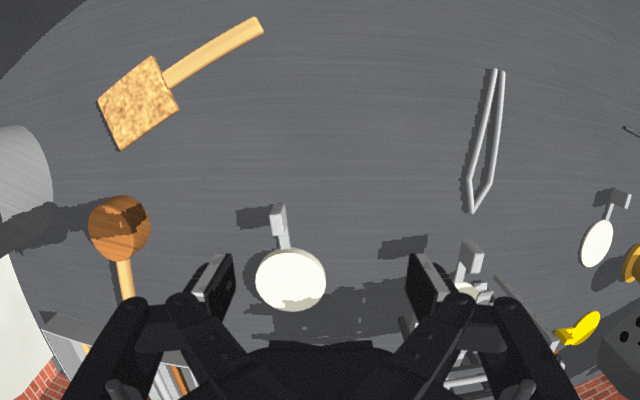

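View pics/b1s.png

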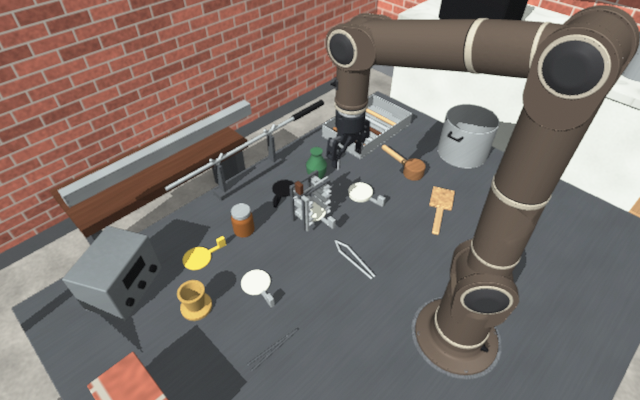

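In b2 the plate on the robot's right, at (291,278), shows a thick rim, so it is the thick one. The rack and keeper handle show in b1 at (318,250) and (373,303). Next I'll take closer oblique views of the rack.

Run:
```python
from h import *
print(Rn.from_quat(Q(0,-.5)).apply([0,0,1]))
bot.movej([0.05,0.2,0,1.75,0,1.2,1.62]); s=bot.sense(); print(s["clock"],s["ee_pos"])
for i,(p,pi) in enumerate((([.45,-.02,.30],-.45),([.45,.08,.28],-.45),([.45,-.12,.28],-.45))):
    try:
        q=bot.ik(p,Q(0,pi)); print(q)
        bot.reach(p,Q(0,pi)); d=shot("wrist",f"c{i}"); print(bot.sense()["clock"],d["pose"][:3,3])
    except bot.IKError as e: print(e)
```

```text
[ 0.47942554  0.         -0.87758256]
5.15 [ 0.51987218 -0.07522579  0.30291744]
[ 0.02436683 -0.18724251 -0.09977771  2.22907202  0.02530209  0.65026121
  1.47624141]
5.7833 [ 0.32384999 -0.02081968  0.38183237]
[ 1.04733287e-03 -1.33446094e-01 -3.64600082e-01  2.23164435e+00
  1.91073744e-01  6.21474370e-01  1.06782470e+00]
6.325 [0.32608934 0.08012291 0.36156666]
[ 0.10299297 -0.13425405  0.11238911  2.23621974 -0.13978582  0.60291595
  1.88619906]
7.1917 [ 0.32511414 -0.11981025  0.36196868]
```

View pics/c0.png

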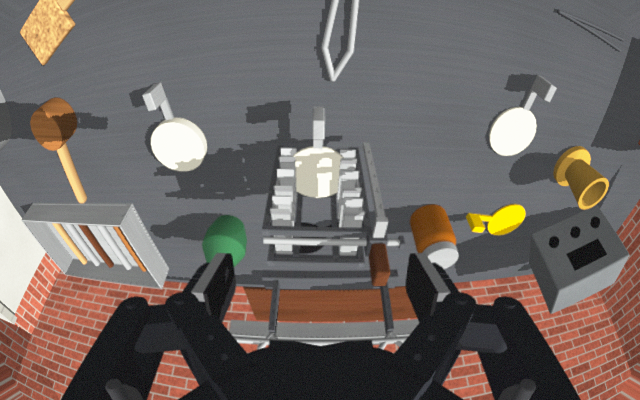

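View pics/c1.png

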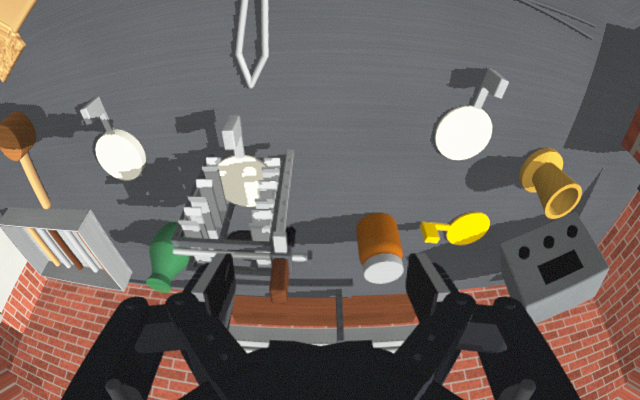

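View pics/c2.png

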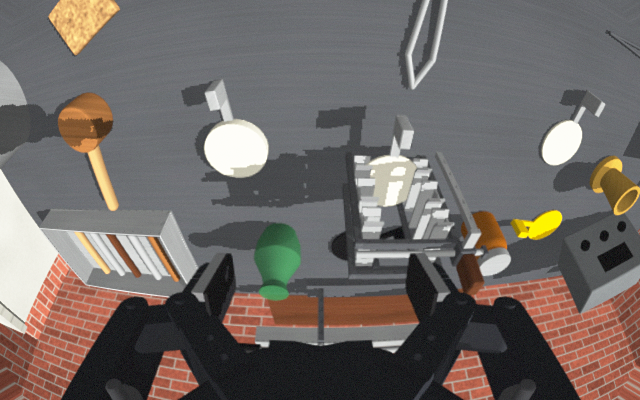

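Run:
```python
import cv2
for n,(x,y) in (("c0",(260,95)),("c1",(165,105)),("c2",(335,105))):
    im=cv2.imread(f"pics/{n}.png")[y:y+115,x:x+150]; cv2.imwrite(f"pics/{n}z.png",cv2.resize(im,None,fx=5,fy=5,interpolation=cv2.INTER_CUBIC))
```

```text
(no output)
```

View pics/c0z.png

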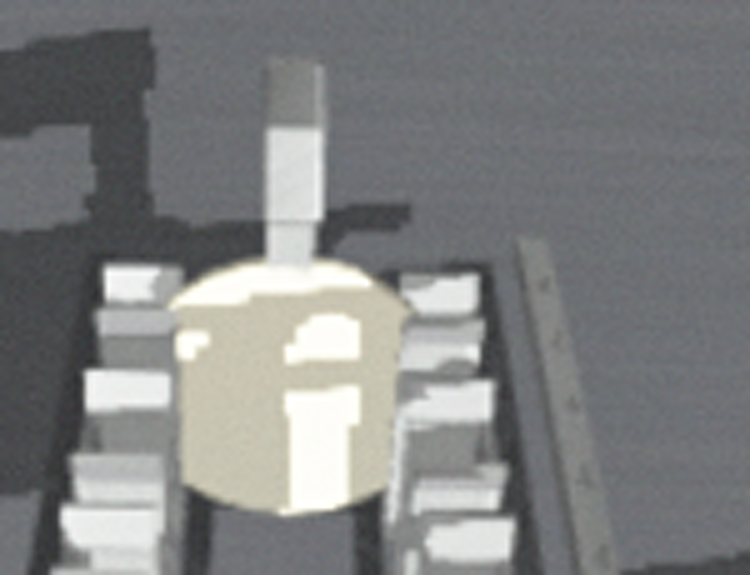

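View pics/c1z.png

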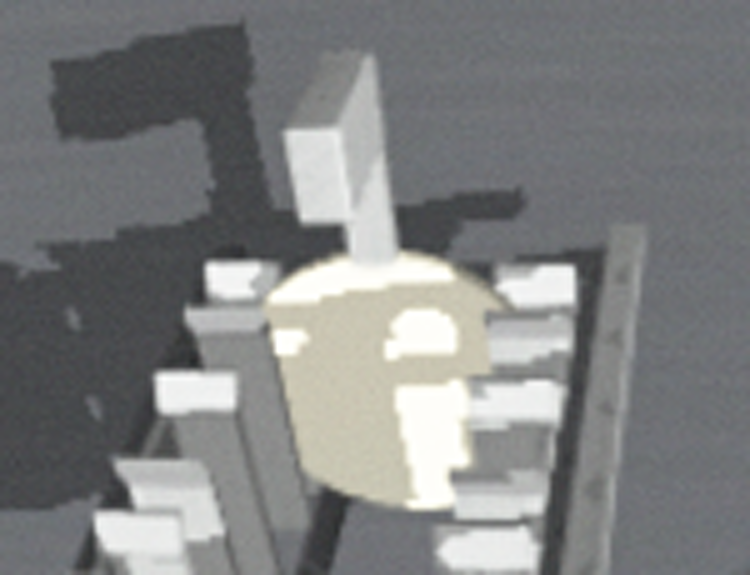

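View pics/c2z.png

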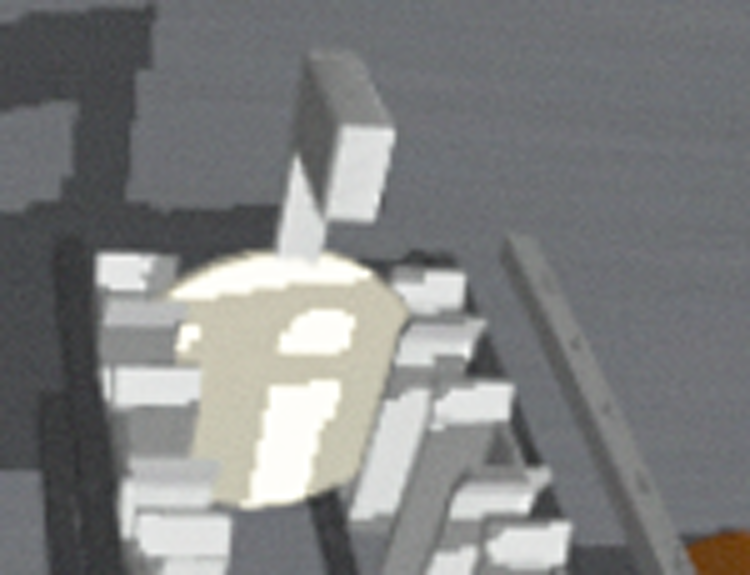

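```bash
cat > fit.py <<'E'
from h import *
from scipy.optimize import least_squares
off={"c0":(260,95),"c1":(165,105),"c2":(335,105)}
L=[(-.103,-.007,.063),(-.103,.007,.063),(-.077,.007,.063),(-.077,-.007,.063),(-.103,-.007,.025),(-.103,.007,.025)]
obs={"c0":[(267,127),(327,127),(323,219),(265,219),(270,60),(326,65)],
"c1":[(284,130),(342,128),(352,221),(302,222),(325,53),(374,54)],
"c2":[(342,126),(394,128),(376,220),(326,218),(309,52),(357,55)]}
D={k:dict(np.load(f"pics/{k}.npz")) for k in off}
def pts(p,L):
    L=np.array(L); c,s=np.cos(p[3]),np.sin(p[3])
    return np.c_[p[0]+c*L[:,0]-s*L[:,1],p[1]+s*L[:,0]+c*L[:,1],p[2]+L[:,2]]
def res(p):
    r=[]
    for k in off:
        o=np.array(obs[k])/5.+np.array(off[k])-.4
        r.append(proj(D[k],pts(p,L))-o)
    return np.concatenate(r).ravel()
if __name__=="__main__":
    s=least_squares(res,[.6,-.02,.01,0]); print(s.x, np.abs(s.fun).max(), np.sqrt((s.fun**2).mean())); print(s.fun.reshape(3,6,2).round(1).tolist())
    p=s.x
    J=np.linalg.inv(s.jac.T@s.jac); print("sd/px",np.sqrt(np.diag(J)))
    for k in off:
        im=cv2.imread(f"pics/{k}.png"); x,y=off[k]; im=cv2.resize(im[y:y+115,x:x+150],None,fx=5,fy=5,interpolation=cv2.INTER_CUBIC)
        def dl(P,c):
            q=((proj(D[k],pts(p,P))-np.array([x,y])+.4)*5).astype(int); cv2.polylines(im,[q.reshape(-1,1,2)],False,c,1)
        a=np.linspace(0,2*np.pi,60)
        dl([(.045*np.cos(t),.045*np.sin(t),.030) for t in a],(0,0,255))
        dl([(.045*np.cos(t),.045*np.sin(t),.025) for t in a],(0,0,255))
        for zb,h in ((.025,.011),(.072,.023),(.122,.011)):
            for sg in (1,-1):
                dl([(-.028,sg*.030,zb),(-.028,sg*.048,zb),(-.028,sg*.048,zb+h),(-.028,sg*.030,zb+h)],(0,255,0))
        dl([(-.103,-.007,.063),(-.103,.007,.063),(-.077,.007,.063),(-.077,-.007,.063),(-.103,-.007,.063)],(255,0,0))
        cv2.imwrite(f"pics/{k}o.png",im)
E
python3 fit.py
```

```text
[ 0.5948086  -0.02494805  0.00747892 -0.02400449] 1.6321286869166016 0.7579787250497023
[[[-0.3, 0.1], [0.1, 0.4], [0.2, 1.3], [-0.1, 1.1], [-0.3, -0.9], [-0.1, -1.6]], [[-0.2, -0.3], [0.2, -0.1], [1.2, 0.7], [-0.3, 0.6], [-0.3, -0.6], [1.0, -1.1]], [[-0.6, -0.2], [0.9, 0.2], [0.2, 1.1], [-1.4, 0.9], [-0.9, -1.1], [0.6, -1.0]]]
sd/px [0.00064398 0.00195798 0.00104729 0.02055224]
```

View pics/c0o.png

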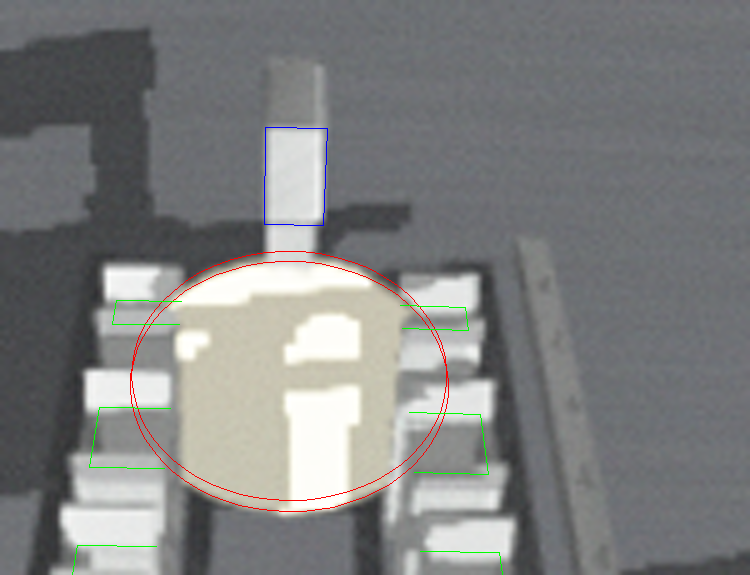

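View pics/c2o.png

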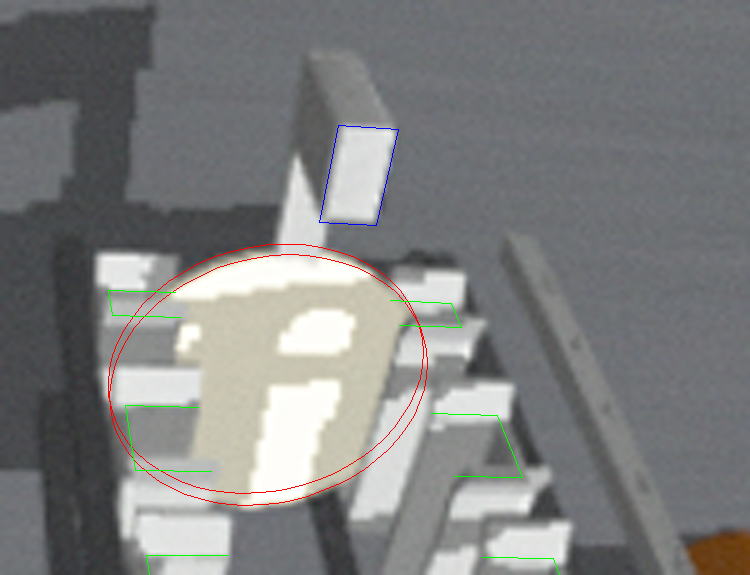

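The rack fit is consistent: the overlay of slot ledges and disc agrees to about 1 px. Next is the thick plate.

Run:
```python
import cv2
import numpy as np
a=cv2.imread("pics/b2.png")[195:315,225:345]; b=cv2.imread("pics/c2.png")[70:190,180:300]
cv2.imwrite("pics/tz.png",cv2.resize(np.hstack([a,b]),None,fx=3.3333,fy=3.3333,interpolation=cv2.INTER_CUBIC))
```

```text
(no output)
```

View pics/tz.png

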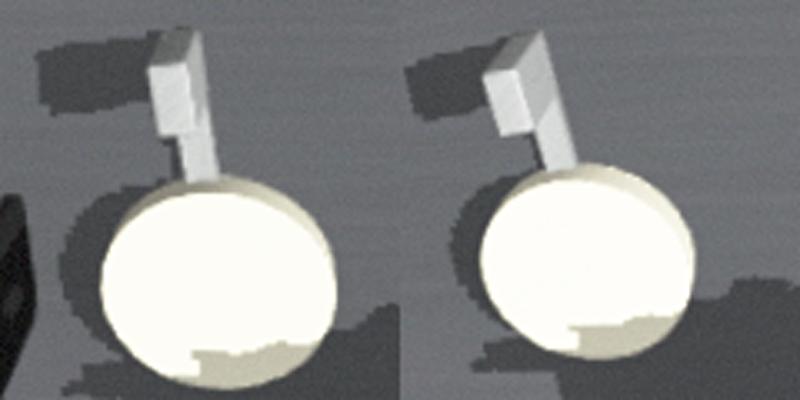

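```bash
cat > pfit.py <<'E'
from h import *
from scipy.optimize import least_squares
def world(p,L):
    L=np.array(L); c,s=np.cos(p[2]),np.sin(p[2])
    return np.c_[p[0]+c*L[:,0]-s*L[:,1],p[1]+s*L[:,0]+c*L[:,1],L[:,2]]
CR=[(-.103,-.007,.038),(-.103,.007,.038),(-.077,.007,.038),(-.077,-.007,.038),(-.103,-.007,0),(-.103,.007,0)]
a=np.linspace(0,2*np.pi,180)
def fit(views,T,p0):
    # views: list of (npz name, (ox,oy,scale), corners{idx:(u,v)}, ext(minu,maxu,maxv) )
    D=[dict(np.load(f"pics/{v[0]}.npz")) for v in views]
    circ=[(.045*np.cos(t),.045*np.sin(t),z) for z in (0,T) for t in a]
    def res(p):
        r=[]
        for v,d in zip(views,D):
            ox,oy,s=v[1]; f=lambda q:((q-np.array([ox,oy])+.35)*s)
            C=f(proj(d,world(p,CR)))
            for i,(u,w) in v[2].items(): r+= list((C[i]-[u,w])/s)
            E=f(proj(d,world(p,circ))); e=v[3]
            r+=[(E[:,0].min()-e[0])/s,(E[:,0].max()-e[1])/s,(E[:,1].max()-e[2])/s]
        return np.array(r)
    s=least_squares(res,p0); return s.x,s.fun.round(1)
E
python3 - <<'E'
from pfit import *
s=10/3
v=[("b2",(225,195,s),{0:(150,66),1:(190,66),2:(197,134),3:(160,136),5:(200,33)},(101,337,389)),
("c2",(180,70,s),{0:(83,77),1:(118,70),2:(133,132),3:(103,135),5:(143,33)},(80,295,358))]
for w in (v,v[:1],v[1:]): print(fit(w,.016,[.555,-.24,.1]))
for w in (v,): print(fit(w,.005,[.555,-.24,.1]))
E
```

```text
(array([ 0.55884661, -0.23774979,  0.09697806]), array([-0.8,  0.2, -0.1, -0.9,  1.1,  0.9, -0.2,  1.3,  0.7, -1.8, -0. ,
       -0.3,  0.5, -0.8, -0.6, -0.4, -0.5,  0.7,  0.5, -0.9,  1.3,  0.8,
       -1.2,  0.1,  0. ,  0.7]))
(array([ 0.55882489, -0.23773339,  0.09812775]), array([-0.9,  0.2, -0.1, -0.9,  1. ,  0.9, -0.3,  1.3,  0.6, -1.8, -0. ,
       -0.3,  0.5]))
(array([ 0.55886906, -0.23777369,  0.09545671]), array([-0.7, -0.6, -0.3, -0.5,  0.8,  0.5, -0.9,  1.3,  0.9, -1.2,  0.1,
        0. ,  0.7]))
(array([ 0.55965162, -0.23908765,  0.08286087]), array([-0.7,  0.7,  0.1, -0.2,  0.9,  1.6, -0.4,  1.8,  0.9, -1.2,  0.6,
       -1.5, -3.9, -0.6, -0.1, -0.2,  0.1,  0.6,  1.1, -1. ,  1.8,  1. ,
       -0.6,  1.6, -0.9, -3.5]))
```

```bash
cat >> h.py <<'E'
PI=-0.3
RK=np.array([0.5948,-0.0249,0.0075]); RY=-0.024
def tcp(c,yaw,pitch=PI,gx=-.090,gz=.028):
    """TCP pose holding a plate with underside centre c and yaw"""
    q=Q(yaw,pitch); z=Rn.from_quat(q).apply([0,0,1])
    g=np.array(c)+Rn.from_euler('z',yaw).apply([gx,0,gz])
    return g+.005*z, q
def rk(x,y,z):
    return RK+Rn.from_euler('z',RY).apply([x,y,z])
def go(c,yaw,rate=.15,pitch=PI,**k):
    p,q=tcp(c,yaw,pitch,**k); bot.move_straight(p,q,rate=rate); s=bot.sense()
    print("t%.2f err %s F %s w%.4f"%(s["clock"],((s["ee_pos"]-p)*1000).round(1),s["ft_force"].round(2),s["gripper_width"]))
    return s
E
python3 - <<'E'
from h import *
c=np.array([.5588,-.2377,0]); yaw=.097
bot.grip(.05)
p,q=tcp(c+[0,0,.09],yaw); bot.reach(p,q); 
d=shot("wrist","d1"); print(bot.sense()["clock"],bot.sense()["q"].round(2))
go(c,yaw,rate=.12)
shot("wrist","d2")
bot.grip(.0,100); s=bot.sense(); print(s["gripper_width"],s["ft_force"],s["clock"])
E
```

```text
8.5333 [ 0.21  0.33  0.35  2.17 -0.63  0.49  2.73]
t9.43 err [ 0.3 -0.2  0.7] F [-1.22  0.78  0.26] w0.0501
0.013029254576411685 [-2.02559843  0.56262123  5.08104351] 9.9083
```

Run:
```python
import cv2,numpy as np
a=cv2.imread("pics/d1.png")[100:400,140:500]; b=cv2.imread("pics/d2.png")[100:400,140:500]
cv2.imwrite("pics/d12.png",np.hstack([a,b]))
```

```text
(no output)
```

View pics/d12.png

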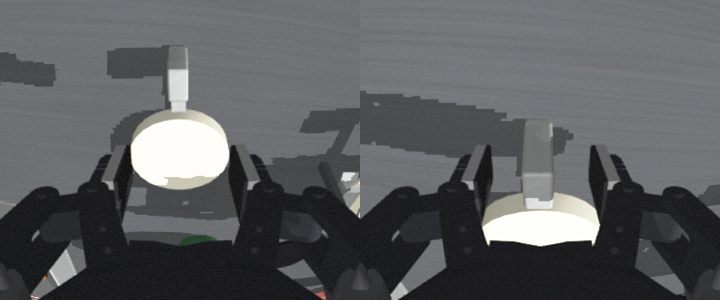

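The lug is centred between the pads (right half, (538,165)), and the width of 13 mm fits the 14 mm lug. Lift and retreat.

Run:
```python
from h import *
c=np.array([.5588,-.2377,0]); yaw=.097
go(c+[0,0,.03],yaw,rate=.1)
Z=RK[2]+.072+.0035
s=go([.49,-.20,Z+.01],yaw*.3,rate=.15); print(s["q"].round(2))
s=go(rk(-.115,0,.0755),RY,rate=.2); print(s["q"].round(2))
shot("wrist","e1"); shot("side","e1s")
```

```text
t10.36 err [0.1 0.3 0.1] F [ 0.63 -0.04 -1.4 ] w0.0122
t11.20 err [ 0.4 -0.1 -0.1] F [-0.02  0.55 -1.63] w0.0125
[ 0.26  0.19  0.23  2.35 -0.51  0.39  2.54]
t12.49 err [-0.  -0.3 -0.1] F [ 0.35  0.03 -1.83] w0.0123
[-0.43  0.09  0.35  2.51  0.    0.24  1.45]
```

View pics/e1.png

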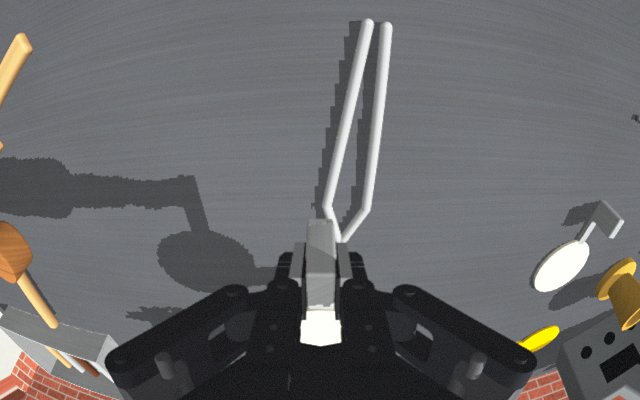

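View pics/e1s.png

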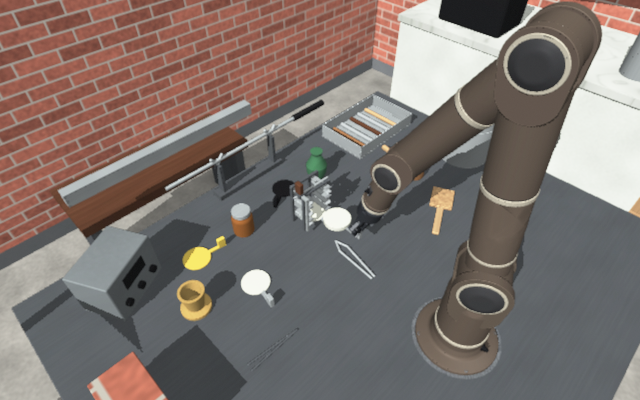

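Run:
```python
from h import *
for x in (-.085,-.065,-.050,-.035,-.020,-.010,-.004):
    s=go(rk(x,0,.0755),RY,rate=.08)
    if np.abs(s["ft_force"]-[0,0,-1.8]).max()>6: print("force, stop"); break
shot("wrist","f1"); shot("side","f1s"); d=shot("top","f1t")
im=d["img"][130:260,260:400,::-1]; cv2.imwrite("pics/f1tz.png",cv2.resize(im,None,fx=5,fy=5,interpolation=cv2.INTER_CUBIC)[:600])
```

```text
t13.12 err [-0.5 -0.4 -0.3] F [ 0.25  0.27 -1.25] w0.0120
t13.52 err [-0.  -0.1 -0.1] F [-0.01 -0.04 -1.69] w0.0120
t13.86 err [ 0.2 -0.1 -0. ] F [-0.49 -0.62 -2.43] w0.0121
t14.19 err [ 0.1 -0.1 -0.1] F [-0.65 -0.56 -2.08] w0.0125
t14.53 err [ 0.1 -0.1 -0.1] F [-0.8   0.03 -1.46] w0.0128
t14.80 err [-0.  -0.  -0.1] F [-0.86 -0.54 -1.69] w0.0122
t15.05 err [ 0.2  0.  -0. ] F [ 0.29 -0.47 -1.39] w0.0123
```

View pics/f1tz.png

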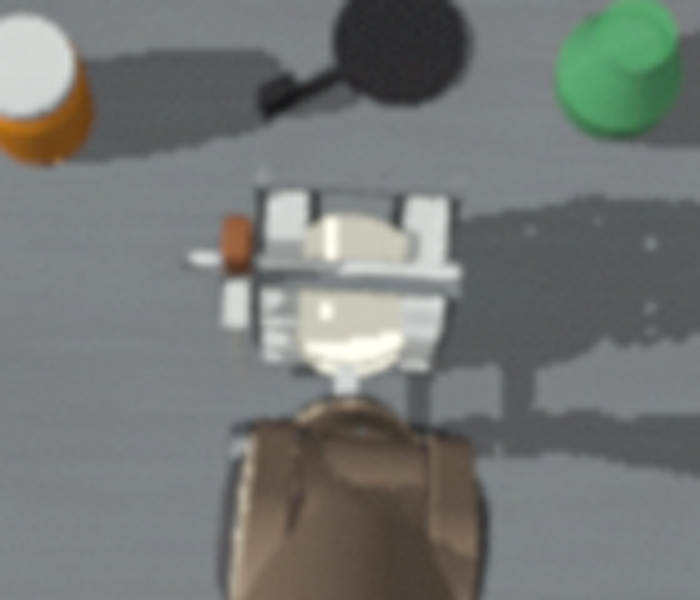

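It slid in with no contact forces; the disc shows between the runners at (350,300). Now I'll find the back stop by force and then the slot floor.

Run:
```python
from h import *
x=-.003; 
while x<.005:
    s=go(rk(x,0,.0755),RY,rate=.03)
    if s["ft_force"][0]<-5: print("stop at",x); break
    x+=.001
x-=.001
s=go(rk(x,0,.0755),RY,rate=.03)
z=.0745
while z>.066:
    s=go(rk(x,0,z),RY,rate=.03)
    if s["ft_force"][2]>2: print("floor at",z); break
    z-=.001
print(x,z)
```

```text
t15.45 err [ 0. -0.  0.] F [ 0.01 -0.29 -1.81] w0.0124
t15.70 err [ 0.1 -0.   0. ] F [-0.46 -0.07 -1.32] w0.0121
t15.95 err [0.1 0.  0. ] F [ 0.09 -0.38 -1.49] w0.0126
t16.20 err [ 0.1  0.  -0. ] F [ 0.21 -0.26 -2.04] w0.0127
t16.45 err [-0.1 -0.  -0.1] F [-0.53  0.78 -1.84] w0.0126
t16.70 err [-0.7 -0.1 -0.3] F [-3.79  0.12 -1.  ] w0.0125
t16.95 err [-1.6 -0.1 -0.6] F [-8.35 -1.34  2.88] w0.0122
stop at 0.003
t17.20 err [-0.7 -0.1 -0.3] F [-4.75  0.12 -0.54] w0.0121
t17.45 err [-0.7 -0.1 -0. ] F [-9.46 -0.73  5.61] w0.0120
floor at 0.0745
0.002 0.0745
```

Run:
```python
from h import *
x=.0005
s=go(rk(x,0,.0755),RY,rate=.03)
for z in (.0745,.0735,.0725,.0715,.0705,.0695):
    s=go(rk(x,0,z),RY,rate=.03)
    if s["ft_force"][2]>3: print("floor at",z); break
```

```text
t17.70 err [0.5 0.  0.3] F [-1.91  0.06 -1.2 ] w0.0125
t17.95 err [ 0.5 -0.   0.2] F [-1.49 -0.89  0.8 ] w0.0126
t18.20 err [ 0.4 -0.   0.6] F [-6.87 -0.47  9.75] w0.0127
floor at 0.0735
```

Run:
```python
from h import *
s=go(rk(0,0,.0743),RY,rate=.03)
bot.grip(.034); s=bot.sense(); print(s["gripper_width"],s["ft_force"].round(2),s["clock"])
shot("wrist","g0")
go(rk(-.05,0,.0755),RY,rate=.12); 
go(rk(-.09,0,.12),RY,rate=.2); shot("wrist","g1")
p,q=tcp(rk(-.10,0,.20),RY,-.45); bot.move_straight(p,q,rate=.25); shot("wrist","g2"); print(bot.sense()["clock"],bot.sense()["q"].round(2))
```

```text
t18.45 err [0.5 0.1 0.3] F [-0.54 -0.73  2.8 ] w0.0123
0.03398858169307378 [ 0.24 -0.77  0.28] 18.7917
t19.41 err [0.9 0.2 0.5] F [-0.27 -0.48 -0.89] w0.0339
t19.86 err [1.5 0.6 0.7] F [-0.06 -0.29  0.21] w0.0339
20.4333 [-0.42 -0.23  0.26  2.43  0.29  0.5   1.17]
```

View pics/g2.png

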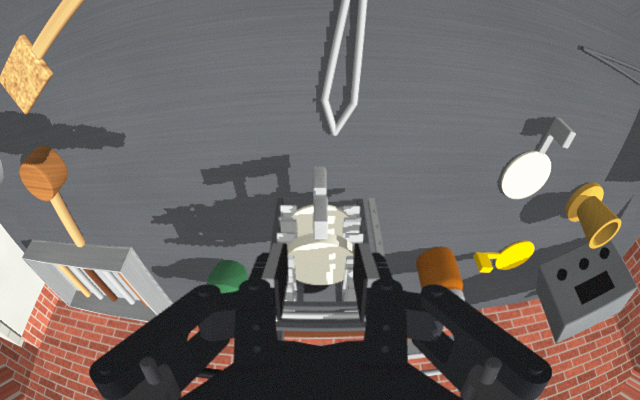

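```bash
cat > ov.py <<'E'
from h import *
import sys
def ov(k,box,out,plates,s=5):
    d=dict(np.load(f"pics/{k}.npz")); x,y,w,h=box
    im=cv2.resize(cv2.imread(f"pics/{k}.png")[y:y+h,x:x+w],None,fx=s,fy=s,interpolation=cv2.INTER_CUBIC)
    for c,yaw,T in plates:
        R=Rn.from_euler('z',yaw)
        def dl(P,col):
            q=((proj(d,np.array(c)+R.apply(np.array(P)))-[x,y]+.4)*s).astype(int); cv2.polylines(im,[q.reshape(-1,1,2)],False,col,1)
        a=np.linspace(0,2*np.pi,60)
        dl([(.045*np.cos(t),.045*np.sin(t),T) for t in a],(0,0,255))
        dl([(-.103,-.007,.038),(-.103,.007,.038),(-.077,.007,.038),(-.077,-.007,.038),(-.103,-.007,.038)],(255,0,0))
        dl([(-.103,-.007,0),(-.103,.007,0),(-.103,.007,.038)],(255,0,0))
    cv2.imwrite(f"pics/{out}.png",im)
E
python3 - <<'E'
from ov import *
ov("g2",(265,160,120,130),"g2o",[(rk(0,0,.072),RY,.016),(rk(0,0,.025),RY,.005)],s=4.5)
ov("g1",(240,150,160,120),"g1o",[(rk(0,0,.072),RY,.016)])
E
```

```text
(no output)
```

View pics/g2o.png

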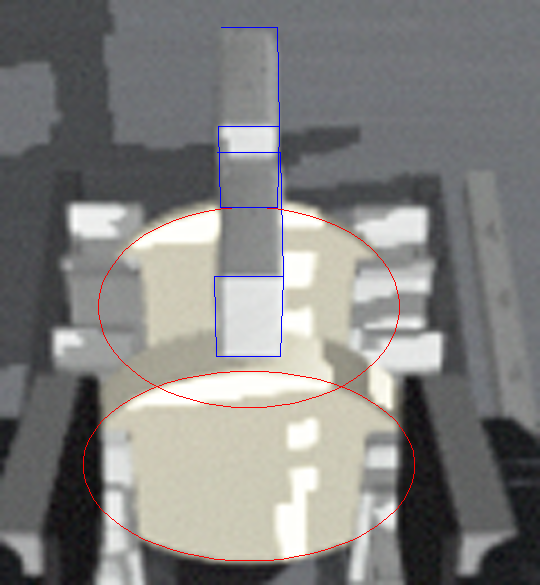

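View pics/g1o.png

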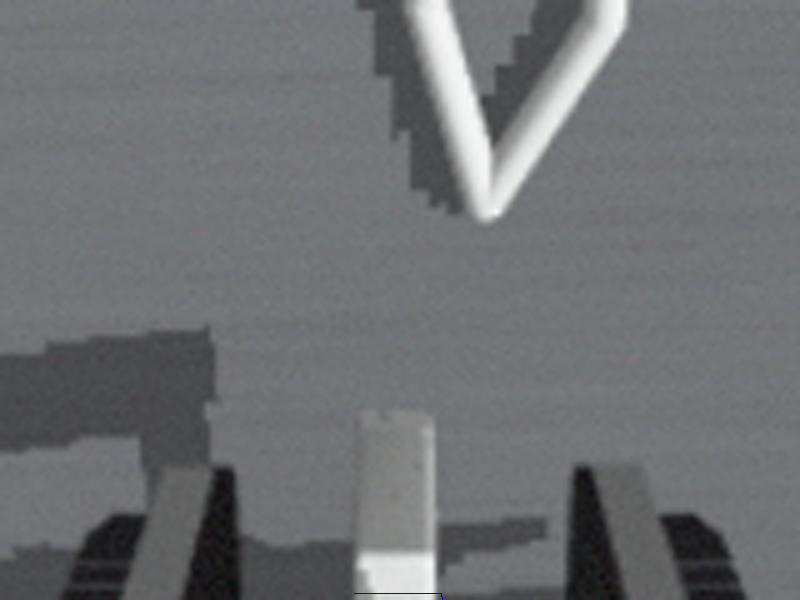

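Thick plate's lug and disc line up with the homed prediction in g2 (lug top (250,315)). Next is the thin plate.

Run:
```python
from h import *
d=dict(np.load("pics/c1.npz")); c=onz(d,463.5,133,.005); l=onz(d,494,80,.038); print(c,l); yaw=np.arctan2(*(c-l)[[1,0]]); print(yaw,np.hypot(*(c-l)[:2]))
p,q=tcp(c*[1,1,0]+[-.02,0,.12],yaw); q0=bot.ik(p,q); print(q0.round(2))
bot.grip(.05)
# route: rise/back first, then over
p1,q1=tcp(np.array([.47,.15,.2]),yaw/2); bot.reach(p1,q1); bot.reach(p,q); bot.dwell(.15); shot("wrist","i1"); s=bot.sense(); print(s["clock"],s["q"].round(2))
cv2.imwrite("pics/i1z.png",cv2.resize(cv2.imread("pics/i1.png")[100:300,240:400],None,fx=3,fy=3,interpolation=cv2.INTER_CUBIC))
```

```text
[0.5283342  0.28284743 0.005     ] [0.43209414 0.2868015  0.038     ]
-0.041062432484196845 0.09632125706229223
[-0.49  0.27 -0.41  2.15  0.6   0.64  0.18]
22.3583 [-0.57  0.26 -0.32  2.15  0.56  0.63  0.22]
```

View pics/i1z.png

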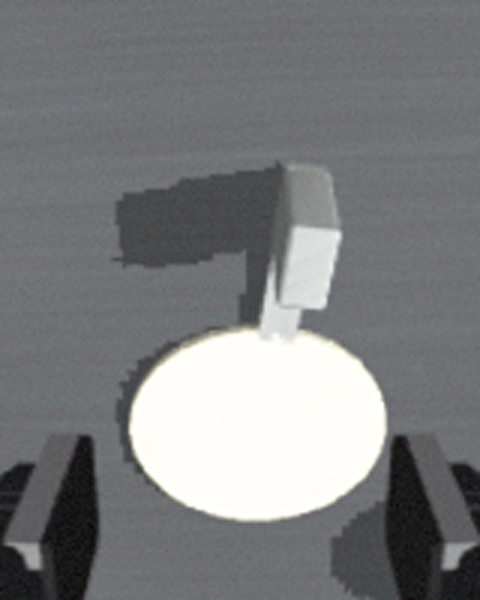

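Run:
```python
from pfit import *
v=[("i1",(240,100,3),{0:(291,227),1:(340,232),2:(327,306),3:(280,301),4:(284,163),5:(325,168)},(129,387,521))]
print(fit(v,.005,[.528,.283,-.1])); print(fit(v,.016,[.528,.283,-.1]))
```

```text
(array([ 0.53024234,  0.28629975, -0.16869186]), array([-0.6, -0.9,  1. , -0.6, -0.6,  2.1, -1.9,  2. , -0.2, -1.3,  1.9,
       -1. ,  0.4,  0.2, -0.2]))
(array([ 0.52961514,  0.28596069, -0.17288028]), array([-0.5, -1.6,  1.1, -1.1, -0.6,  1.6, -1.9,  1.4, -0.1, -1.9,  2. ,
       -1.5, -0.9,  1.2,  6.7]))
```

Run:
```python
from h import *
c=np.array([.5302,.2863,0]); yaw=-.170
go(c+[0,0,.05],yaw,rate=.2)
go(c,yaw,rate=.12)
shot("wrist","j0")
bot.grip(.0,100); s=bot.sense(); print(s["gripper_width"],s["ft_force"],s["clock"])
go(c+[0,0,.03],yaw,rate=.1)
s=go([.475,.25,.13],yaw,rate=.2)
s=go(rk(-.115,0,.127),RY,rate=.2); print(s["q"].round(2))
shot("wrist","j1"); shot("side","j1s")
```

```text
t22.88 err [-0.1 -0.4  0.4] F [ 0.17  0.28 -0.62] w0.0500
t23.45 err [0.3 0.2 1. ] F [ 0.67  1.39 -0.  ] w0.0501
0.012285492139871294 [-2.38822654 -0.58459522  7.53399207] 23.925
t24.38 err [ 0.2 -0.1  0.1] F [-0.22  0.03 -1.76] w0.0123
t25.12 err [ 0.2 -0.1 -0.6] F [ 0.   -0.15 -1.52] w0.0128
t26.73 err [-0.2  0.2 -0.2] F [ 0.23 -0.22 -0.79] w0.0125
[-0.13 -0.02  0.02  2.44  0.09  0.43  1.36]
```

View pics/j1.png

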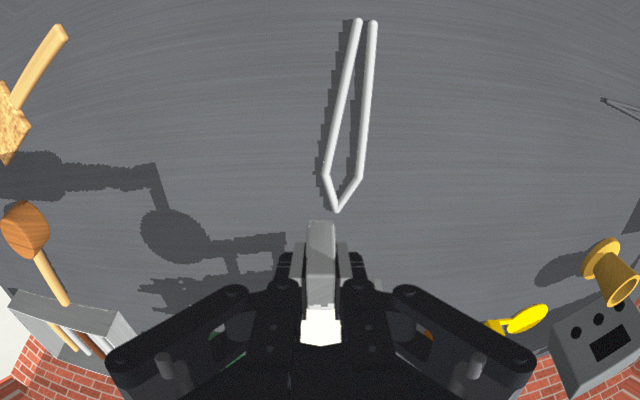

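View pics/j1s.png

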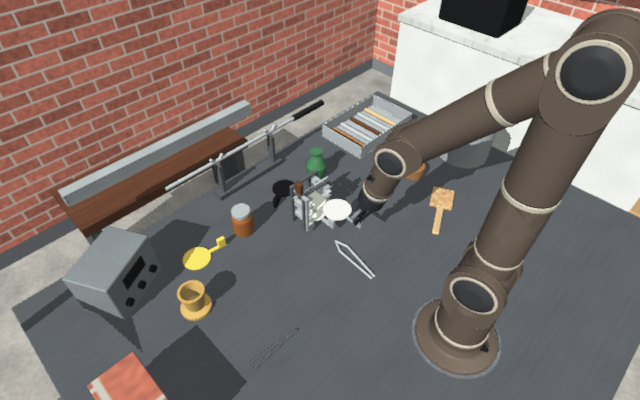

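Thin plate held straight (lug at (322,260)), ready in front of the top slot. Insert.

Run:
```python
from h import *
for x in (-.085,-.070,-.060,-.050,-.040,-.030,-.020,-.010,-.004):
    s=go(rk(x,0,.1273),RY,rate=.08)
    if np.abs(s["ft_force"]-[0,0,-1.2]).max()>5: print("force, stop"); break
d=shot("top","k1t"); shot("side","k1s")
cv2.imwrite("pics/k1tz.png",cv2.resize(d["img"][130:250,260:400,::-1],None,fx=5,fy=5,interpolation=cv2.INTER_CUBIC))
```

```text
t27.35 err [-0.  -0.  -0.4] F [-0.51 -0.32 -1.87] w0.0125
t27.69 err [ 0.5 -0.  -0. ] F [-0.41  0.96 -1.11] w0.0127
t27.97 err [ 0.5 -0.   0.1] F [ 0.36  0.07 -1.05] w0.0125
t28.24 err [0.6 0.  0.1] F [-0.32  0.74 -2.02] w0.0121
t28.52 err [0.5 0.  0. ] F [-0.36  0.11 -1.82] w0.0124
t28.79 err [0.5 0.  0. ] F [-1.11 -0.04 -1.29] w0.0126
t29.07 err [0.4 0.  0. ] F [-0.5  -0.22 -1.73] w0.0125
t29.34 err [0.4 0.1 0. ] F [-0.39  0.16 -1.88] w0.0122
t29.59 err [0.3 0.  0. ] F [-0.82  0.23 -1.69] w0.0124
```

View pics/k1tz.png

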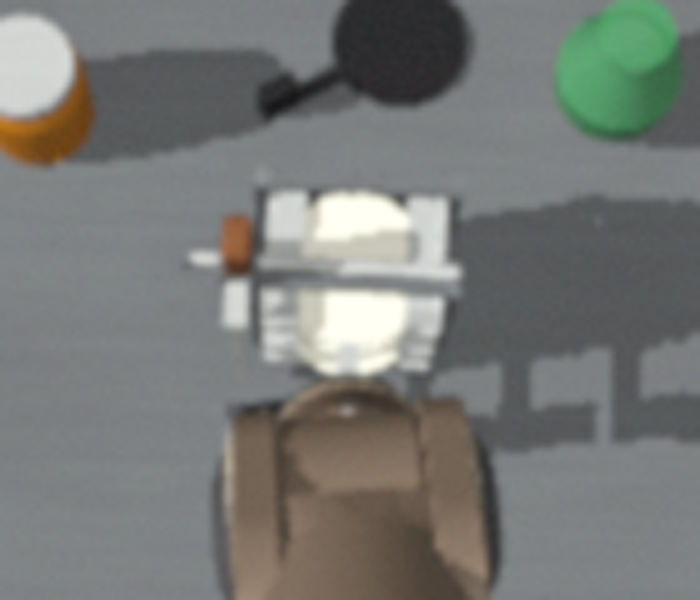

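Going in freely. Continue to the stop, then lower and release.

Run:
```python
from h import *
for x in (-.002,-.001,0,.001,.002,.003,.004):
    s=go(rk(x,0,.1268),RY,rate=.03)
    if s["ft_force"][0]<-3: print("stop at",x); break
x=min(x-.0015,.0008)
s=go(rk(x,0,.1268),RY,rate=.03)
for z in (.126,.1253,.1246,.124,.1233,.1226,.122):
    s=go(rk(x,0,z),RY,rate=.03)
    if s["ft_force"][2]>1.5: print("floor at",z,x); break
```

```text
t29.94 err [ 0.  0. -0.] F [ 0.15 -0.51 -0.84] w0.0127
t30.19 err [0. 0. 0.] F [ 0.74 -0.99 -1.53] w0.0126
t30.44 err [-0.1  0.  -0.1] F [-0.71  0.73 -1.52] w0.0124
t30.69 err [-0.5 -0.1 -0.3] F [-2.34 -0.35 -0.42] w0.0123
t30.94 err [-1.2 -0.2 -0.6] F [-6.23 -1.27  2.05] w0.0122
stop at 0.002
t31.19 err [-0.1 -0.  -0.1] F [-2.01  0.19 -2.24] w0.0124
t31.44 err [-0.  -0.1 -0.1] F [-2.58 -1.34 -1.43] w0.0127
t31.69 err [-0.  -0.1 -0.1] F [-2.19 -1.45 -0.9 ] w0.0122
t31.94 err [-0.  -0.1  0.2] F [-4.67 -0.87  1.88] w0.0125
floor at 0.1246 0.0005
```

Run:
```python
from h import *
s=go(rk(0,0,.1246),RY,rate=.03)
bot.grip(.034); s=bot.sense(); print(s["gripper_width"],s["ft_force"].round(2),s["clock"])
go(rk(-.05,0,.127),RY,rate=.12); 
p,q=tcp(rk(-.10,0,.22),RY,-.45); bot.move_straight(p,q,rate=.25); bot.dwell(.15); shot("wrist","l1"); print(bot.sense()["clock"],bot.sense()["q"].round(2))
from ov import ov
RK2=RK+[.001,0,.0013]
f=lambda z:RK2+[0,0,z]
ov("l1",(240,130,160,130),"l1o",[(f(.122),RY,.005),(f(.072),RY,.016),(f(.025),RY,.005)],s=4.5)
```

```text
t32.19 err [ 0.3 -0.   0.2] F [-2.22 -1.21  1.84] w0.0125
0.034154546963848356 [-0.06 -0.09 -0.48] 32.5333
t33.10 err [0.8 0.1 0.6] F [ 0.55 -0.47 -0.24] w0.0338
33.875 [-0.12 -0.22  0.    2.38  0.12  0.54  1.34]
```

View pics/l1.png

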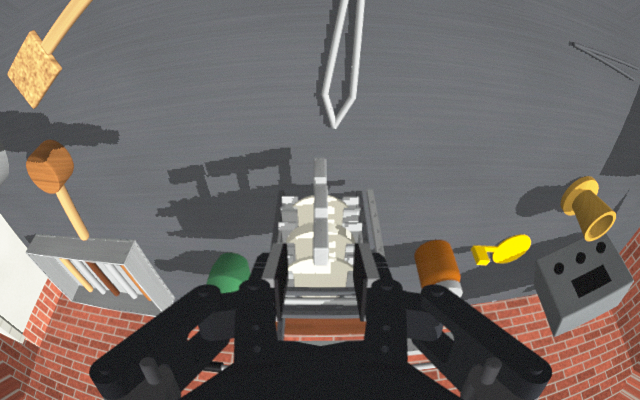

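View pics/l1o.png

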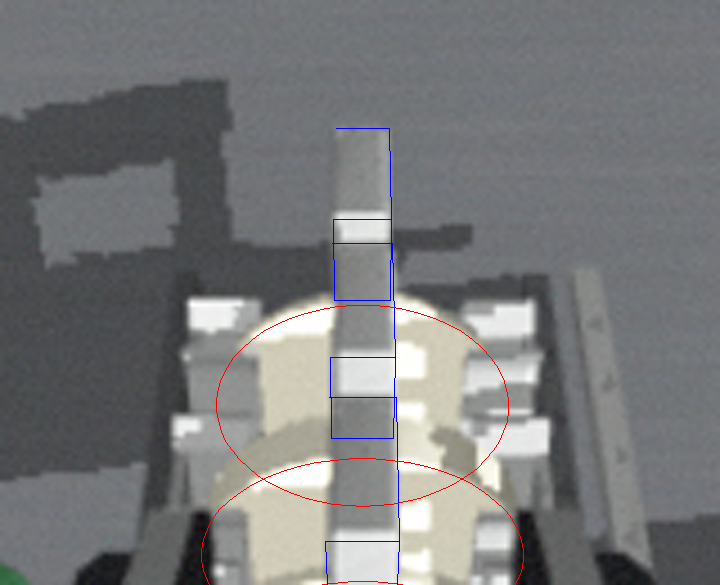

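All three lugs are offset equally (7–12 crop px) from the prediction. The bottom plate was already home, so the other two are home relative to it. Now I'll locate the keeper handle.

Run:
```python
import cv2,numpy as np
def c(k,x,y): return cv2.imread(f"pics/{k}.png")[y:y+70,x:x+50]
im=np.hstack([c("b1",350,260),c("c0",355,230),c("c1",255,240),c("c2",445,240)])
cv2.imwrite("pics/hz.png",cv2.resize(im,None,fx=4,fy=4,interpolation=cv2.INTER_CUBIC))
```

```text
(no output)
```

View pics/hz.png

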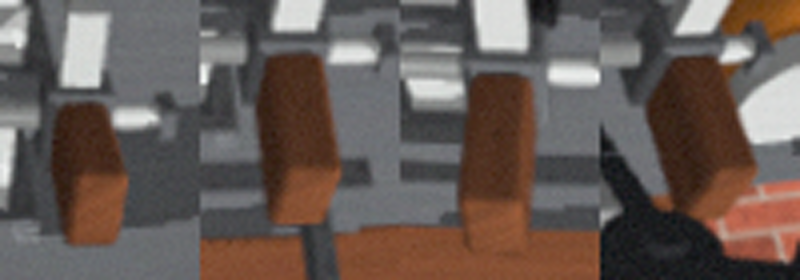

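Run:
```python
from h import *
from scipy.optimize import least_squares
L=np.array([(-.013,-.008,0),(-.013,.008,0),(.013,.008,0),(.013,-.008,0),(-.013,-.008,-.04),(-.013,.008,-.04)])
obs={"b1":((350,260),{0:(75,175),1:(126,174),2:(114,243),3:(70,243),4:(56,104),5:(104,102)}),
"c0":((355,230),{0:(85,168),1:(140,168),2:(125,222),3:(72,222),4:(68,58),5:(118,54)}),
"c1":((255,240),{0:(62,200),1:(127,200),2:(124,250),3:(67,245),4:(72,76),5:(132,78)}),
"c2":((445,240),{1:(152,165),4:(60,62),5:(113,58)})}
R=Rn.from_euler('z',RY)
D={k:dict(np.load(f"pics/{k}.npz")) for k in obs}
def res(p,ks=obs):
    r=[]
    for k in ks:
        o,c=obs[k]; P=proj(D[k],p+R.apply(L))
        for i,uv in c.items(): r+=list(P[i]-(np.array(uv)/4+o-.4))
    return np.array(r)
for ks in (list(obs),["c0","c1"],["b1"]):
    s=least_squares(res,[.58,.03,.2],args=(ks,),loss="soft_l1"); print(s.x, R.inv().apply(s.x-RK).round(4)); print(res(s.x,ks).round(1).tolist())
d=dict(np.load("pics/k1t.npz")); 
for k in ("k1t",):
    print("top cam pred", proj(d,least_squares(res,[.58,.03,.2],loss="soft_l1").x+R.apply(L),False).round(0).tolist())
```

```text
[0.59127421 0.04016981 0.21390462] [-0.0051  0.065   0.2064]
[-1.0, 1.2, 0.6, 1.2, 0.7, 1.9, -2.1, 2.2, -0.6, -0.6, 0.5, -0.2, -1.3, 0.4, 0.6, 0.1, -0.5, 0.1, -2.1, 0.5, -1.3, -3.3, 0.8, -2.3, -1.0, -0.3, -0.3, 0.4, 2.1, 0.8, 0.5, 1.4, 0.4, -3.0, 1.1, -3.0, 1.0, 0.7, 0.7, -3.3, -0.1, -2.8]
[0.59193571 0.0402455  0.21373132] [-0.0044  0.0651  0.2062]
[-1.4, 0.6, 0.5, 0.3, -0.6, 0.3, -2.1, 0.6, -1.3, -3.0, 0.8, -2.0, -0.8, -0.1, -0.2, 0.6, 2.2, 0.9, 0.7, 1.6, 0.6, -2.7, 1.2, -2.8]
[0.60714782 0.04519486 0.19059519] [0.0107 0.0704 0.1831]
[-0.4, 0.2, 0.1, 0.2, 0.5, -0.4, -1.3, -0.1, 0.3, -0.2, 0.4, 0.2]
top cam pred [[310.0, 181.0], [304.0, 181.0], [304.0, 172.0], [310.0, 172.0], [310.0, 185.0], [304.0, 184.0]]
```

Handle found at about (0.591, 0.040) with its top at z≈0.214; the top camera's handle at (307,179) agrees. Hover and check before grasping.

Run:
```python
from h import *
bot.grip(.055)
H=np.array([.5913,.0402,.2139])
q=Q(RY,0)
p=H+[0,0,.08]; s=bot.sense(); e=s["ee_pos"]
bot.move_straight([e[0],e[1],.30],Q(RY,-.2),rate=.3)
bot.move_straight(p,q,rate=.25); bot.dwell(.15); d=shot("wrist","m1"); shot("side","m1s"); s=bot.sense(); print(s["clock"],s["q"].round(2),(s["ee_pos"]-p)*1000)
cv2.imwrite("pics/m1z.png",cv2.resize(cv2.imread("pics/m1.png")[150:400,220:420],None,fx=2.4,fy=2.4))
```

```text
35.8917 [-0.19  0.32  0.05  1.62 -0.02  1.21  1.41] [-0.66341034 -0.41738455  0.7777363 ]
```

View pics/m1z.png

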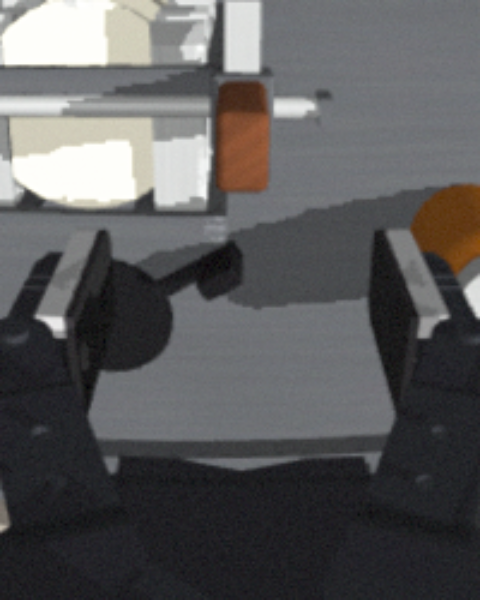

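Run:
```python
from h import *
d=dict(np.load("pics/m1.npz"))
for a,b in ((243.5,151),(219,115),(269,115),(218,190),(269,190)): print(onz(d,220+a/2.4-.3,150+b/2.4-.3,.214))
```

```text
[0.58804768 0.04030647 0.214     ]
[0.57668246 0.03338569 0.214     ]
[0.57703068 0.04803547 0.214     ]
[0.60044625 0.03228269 0.214     ]
[0.60081708 0.04775667 0.214     ]
```

Run:
```python
from h import *
q=Q(RY,0); P=np.array([.589,.0403,.196])
bot.move_straight(P,q,rate=.12); s=bot.sense(); print(s["clock"],s["ft_force"].round(2))
shot("wrist","n0")
bot.grip(0,30); s=bot.sense(); print(s["gripper_width"],s["ft_force"].round(2),s["clock"],s["ee_pos"])
```

```text
36.8583 [-0.32 -0.23  1.2 ]
0.015898794555558943 [-1.02  0.17  4.1 ] 37.3333 [0.58923509 0.04028231 0.196529  ]
```

View pics/n0.png

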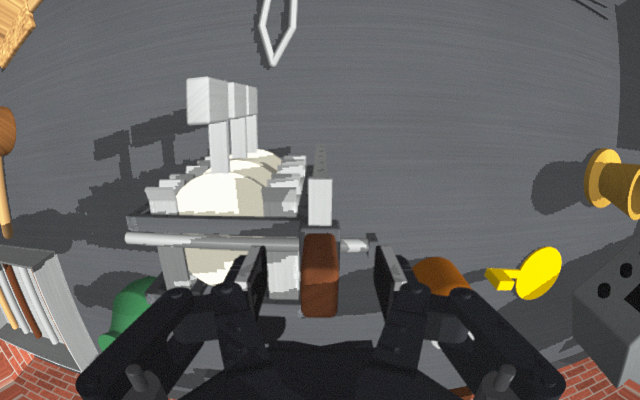

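Handle gripped (15.9 mm wide, matching 16 mm), and the three lugs are stacked in line at (220,100). Slide the keeper across.

Run:
```python
from h import *
q=Q(RY,0); P=np.array([.589,.0403,.196]); n=Rn.from_euler('z',RY).apply([0,-1,0])
for t in (.01,.02,.026,.029,.031,.033,.035,.036,.037,.038,.039,.040,.041):
    bot.move_straight(P+n*t,q,rate=.06); bot.dwell(.1); s=bot.sense(); print(t,s["ft_force"].round(2),((s["ee_pos"]-P)@n*1000).round(1),s["gripper_width"].round(4))
    if s["ft_force"]@n<-9: break
shot("wrist","o1"); print(s["clock"])
```

```text
Traceback (most recent call last):
AttributeError: 'float' object has no attribute 'round'
```

Run:
```python
from h import *
q=Q(RY,0); P=np.array([.589,.0403,.196]); n=Rn.from_euler('z',RY).apply([0,-1,0])
for t in (.02,.026,.029,.031,.033,.035,.036,.037,.038,.039,.040,.041):
    bot.move_straight(P+n*t,q,rate=.06); bot.dwell(.1); s=bot.sense(); print(t,s["ft_force"].round(2),round((s["ee_pos"]-P)@n*1000,1),round(float(s["gripper_width"]),4))
    if s["ft_force"]@n<-9: break
shot("wrist","o1"); print(s["clock"])
```

```text
0.02 [-2.88 -1.93  5.86] 21.8 0.0155
0.026 [-2.01 -0.57  5.37] 27.5 0.0156
0.029 [-2.98  0.12  5.96] 30.0 0.0158
0.031 [-1.66  1.21  6.41] 31.7 0.0156
0.033 [-2.08  0.79  6.41] 33.6 0.0156
0.035 [-2.76  1.03  6.15] 35.6 0.0156
0.036 [-3.3   0.79  7.01] 36.5 0.0157
0.037 [-2.02  2.47  5.74] 37.5 0.0156
0.038 [-3.09  2.46  7.05] 37.7 0.0159
0.039 [-1.78  5.79  4.84] 37.8 0.0154
0.04 [-2.05  7.14  5.76] 37.8 0.0155
0.041 [-2.27 10.75  5.25] 37.9 0.0154
42.0167
```

View pics/o1.png

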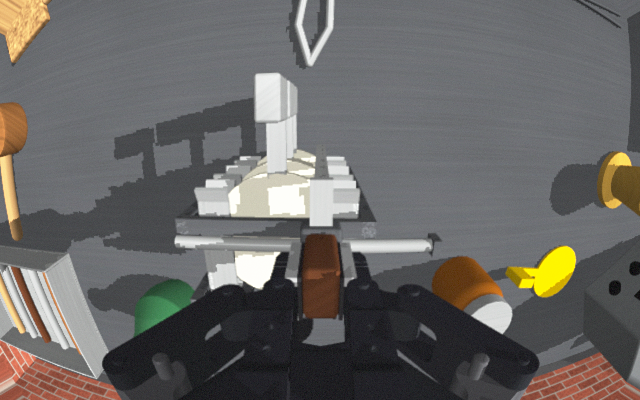

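The stop was felt at 37.8 mm of travel, and the bar now stands beside the tangs at (320,165). Release, retreat and check.

Run:
```python
from h import *
q=Q(RY,0); P=np.array([.589,.0403,.196]); n=Rn.from_euler('z',RY).apply([0,-1,0])
bot.move_straight(P+n*.0382,q,rate=.06)
s=bot.sense(); print(s["ft_force"].round(2),(s["ee_pos"]-P)@n)
bot.grip(.05); p=P+n*.038
bot.move_straight(p+[0,0,.10],q,rate=.15)
e=rk(-.19,0,.25); bot.move_straight([e[0]-.0,e[1],.33],Q(RY,-.45),rate=.25); bot.dwell(.3)
shot("wrist","p1"); d=shot("top","p1t"); shot("side","p1s"); s=bot.sense(); print(s["clock"],s["ee_pos"],s["ft_force"].round(2))
cv2.imwrite("pics/p1z.png",cv2.resize(cv2.imread("pics/p1.png")[120:320,220:420],None,fx=3,fy=3,interpolation=cv2.INTER_CUBIC))
cv2.imwrite("pics/p1tz.png",cv2.resize(d["img"][130:250,260:400,::-1],None,fx=5,fy=5,interpolation=cv2.INTER_CUBIC))
```

```text
[-2.57  3.83  6.24] 0.037722667783096166Traceback (most recent call last):
  File "<stdin>", line 7, in <module>
cell.IKError: the arm cannot follow that straight line within its joint ranges
```

Run:
```python
from h import *
print(bot.sense()["ee_pos"])
bot.reach([.43,-.02,.30],Q(RY,-.4)); bot.dwell(.3)
shot("wrist","p1"); d=shot("top","p1t"); shot("side","p1s"); s=bot.sense(); print(s["clock"],s["ee_pos"],s["ft_force"].round(2))
cv2.imwrite("pics/p1z.png",cv2.resize(cv2.imread("pics/p1.png")[90:290,220:420],None,fx=3,fy=3,interpolation=cv2.INTER_CUBIC))
cv2.imwrite("pics/p1tz.png",cv2.resize(d["img"][130:250,260:400,::-1],None,fx=5,fy=5,interpolation=cv2.INTER_CUBIC))
```

```text
[0.58759701 0.00232394 0.29506122]
44.7083 [ 0.43031418 -0.01994865  0.2996679 ] [ 0.31 -0.56 -0.64]
```

View pics/p1z.png

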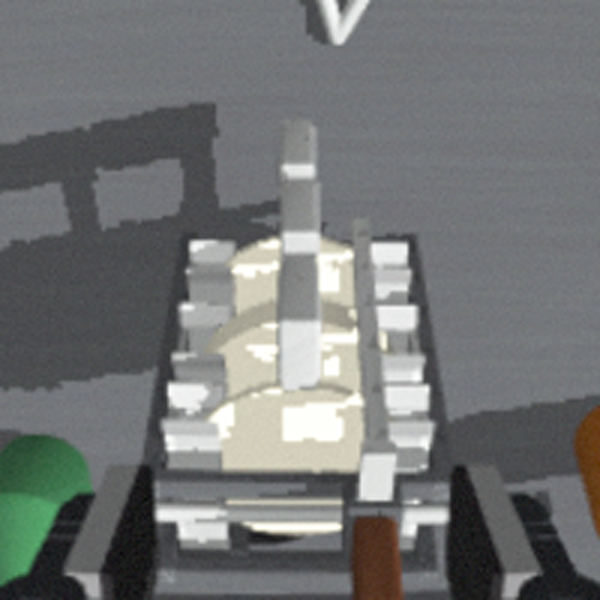

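View pics/p1s.png

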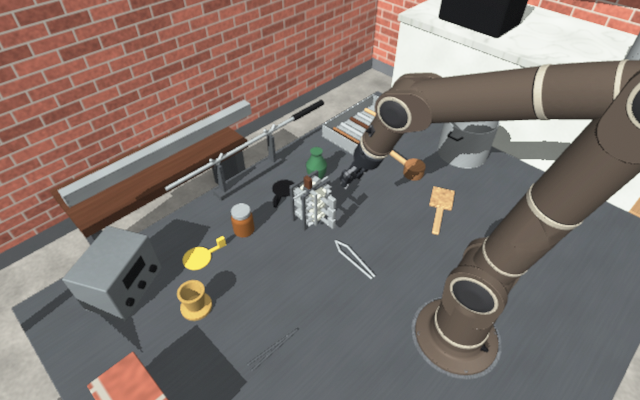

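View pics/p1tz.png

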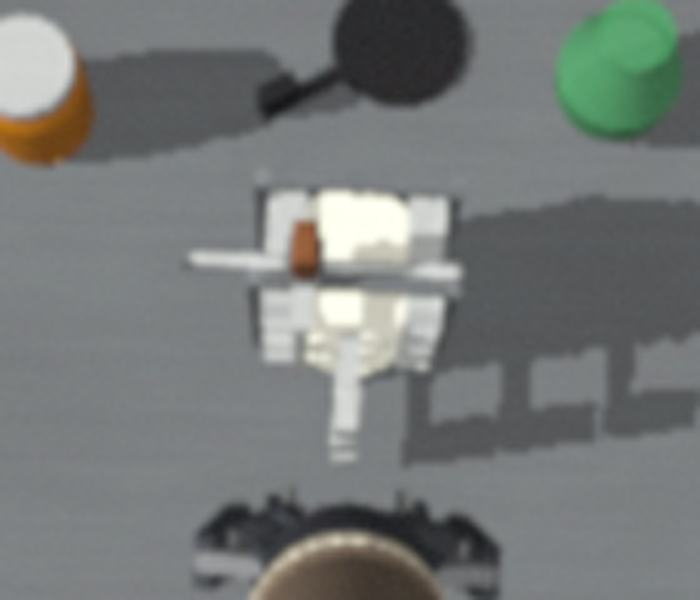

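The keeper bar stands across in front of the discs, and the lugs are stacked in line. One last numeric check of the lug positions.

Run:
```python
from h import *
d=dict(np.load("pics/p1.npz"))
R=Rn.from_euler('z',RY)
obs={"bottom":(.025,[(281,165),(317,165)]),"middle":(.072,[(280,233),(319,233)]),"top":(.122,[(279,347),(322,347)])}
for k,(z,o) in obs.items():
    for (u,v),y in zip(o,(-.007,.007)):
        P=onz(d,220+u/3-.35,90+v/3-.35,RK[2]+.0008+z+.038)
        print(k,"front lug corner err mm (rack frame)",((R.inv().apply(P-RK)-[-.103,y,z+.038])*1000).round(1))
```

```text
bottom front lug corner err mm (rack frame) [ 0.2 -0.   0.8]
bottom front lug corner err mm (rack frame) [0.2 0.  0.8]
middle front lug corner err mm (rack frame) [0.7 0.5 0.8]
middle front lug corner err mm (rack frame) [0.6 0.1 0.8]
top front lug corner err mm (rack frame) [9.9 1.  0.8]
top front lug corner err mm (rack frame) [9.9 0.5 0.8]
```

Run:
```python
from ov import *
RKb=RK+[0,0,.0008]
ov("p1",(290,120,70,110),"p1o",[(RKb+[0,0,.122],RY,.005),(RKb+[0,0,.072],RY,.016),(RKb+[0,0,.025],RY,.005)],s=5.4)
cv2.imwrite("pics/p1n.png",cv2.resize(cv2.imread("pics/p1.png")[120:230,290:360],None,fx=5.4,fy=5.4,interpolation=cv2.INTER_CUBIC))
cv2.imwrite("pics/p1c.png",np.hstack([cv2.imread("pics/p1o.png"),cv2.imread("pics/p1n.png")]))
```

```text
(no output)
```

View pics/p1c.png

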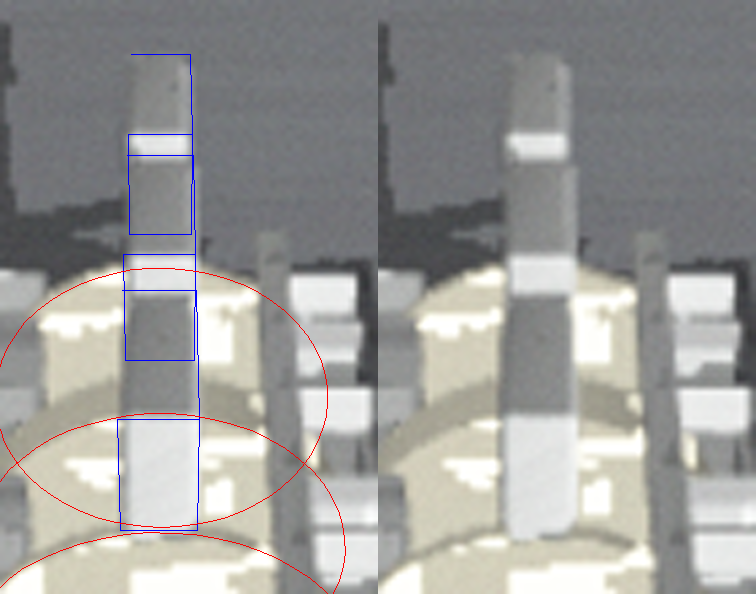

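The 10 mm figure came from my misreading the edge. The overlay puts the top lug's front edge at row 415 against 419 predicted, so it is under 1 px off, and all three plates match home. Handing in.

```bash
python3 -c "
from cell import bot
print(bot.sense()['clock'], bot.sign_off())"
```

```text
the job is handed in; nothing more can be done
44.7083 None
```

I put the thick plate in the middle slot and the thin plate in the top slot, slid the keeper bar across to its stop, and handed in at 44.7 s. No verdict was reported.

- **Plates:** both slid in without noticeable contact. I felt the back stops about 1 mm past the position expected from the pictures, and the slot floors under each plate before letting go.
- **Keeper:** the handle travelled 37.8 mm and then met a firm stop. The bar now stands in front of the discs, beside the tangs.
- **Last check:** in the final wrist picture the bottom and middle lugs are within about 1 mm of their home positions. The top lug's edge is within about one pixel. The gripper was clear of everything, and the pictures showed nothing on the bench disturbed.
- **Disagreements:**
  - My first reading of the top lug came out 10 mm off. The zoomed overlay showed I had picked the wrong edge.
  - The slot floor turned out 1–2 mm higher by touch than from the pictures, so I raised the thin plate by that amount.

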